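# Stack the honey jars on the matching display plinths

### The arm

A 7-joint arm with a two-finger parallel gripper is mounted at the origin on the work surface. World frame = base frame: x ahead of the robot, y to its left, z up, the work surface at z = 0. Lengths are in m, angles in rad, forces in N, time in s.
With the tool pointing down it reaches from about 0.35 to 0.9 m from the base axis. Payload 8.1 kg.
Tool frame: the origin (TCP) lies at the very end of the fingers, on their centre line; the grasp point (between the pads) lies 19 mm behind it; z points along the fingers, y is the line along which they close (so a half turn about z gives the same grasp; the last joint's range is limited). The gripper opens to 92 mm and grips with 3 to 60 N. Pads are 19 mm wide; open, the fingers measure 130 mm over their backs; the gripper's body (75 mm by 190 mm) begins 47 mm behind the grasp point.
Start: joints at [-1.388, 0.434, 0.025, 1.573, -0.012, 1.134, -0.075], TCP at [0.176, 0.6, 0.205] pointing down, gripper open.
Joint ranges: [-2.62, 2.62], [-0.44, 2.09], [-1.27, 1.32], [0.08, 2.57], [-1.32, 4.46], [0.12, 2], [-2.74, 2.74]. Speed limits (rad/s): [2.22, 2.22, 3.01, 3.01, 3.14, 3.14, 3.14].

### API

Orientations are given as a unit quaternion [x, y, z, w].
In Python, from plant import read_state, cams, arm gives the robot as it stands.
- The arm moves only by the shell command python3 -m handwheel 'ROWS' [OPENING]. ROWS is JSON, a list of rows, each a list of 2 entries, a list of its own where there are three numbers: the shift along the tool's x, y, z in m, then the turn about the tool's z in degrees. In form: [[[dx, dy, dz], spin], ...]. A call has 1 to 12 rows; each row is the pose to reach, as a shift and turn from the pose commanded when the call began, along the tool's axes at that moment; what a row does not reach only later rows make up. A row lasts 1/10 s, in which the tool goes at most 50 mm and 8.59 degrees, less where a joint would pass 70% of its speed; a pose out of reach is approached as far as the arm can. A call with a gripper value outside its range is refused whole. OPENING is the closure, from 0 (fully open) to 1 (shut), set as the call begins (- or left out, the last holds). The fingers move at their own pace and stop on an object; the grip force is fixed at half the most. Time passes only in rows, so rows that repeat a pose let the fingers close. It gives the time, the measured TCP pose, the force, the opening and the grip force at its end, in the units of the state.
- read_state(): the state, without advancing time (a new reading comes with each control period).
- cams.camera(name): name is "side" or "top" or "wrist"; returns a dict with "pixels" (384x512x3 uint8, blue, green, red), "fx", "fy", "cx", "cy" (pixels), "R" (3x3) and "t" (3): a world point X has camera coordinates R X + t. Camera axes: x right, y down, z forward; pixel columns grow to the right and rows downward; lengths in m; the calibration is good to about 2 mm. A picture is of the moment at which its call begins. There is no depth.
- arm.job_done(): hands the job in; it is judged then, once.
The state is a dict: "time": time; "joint_positions": joint angles; "joint_vel": joint speeds; "effort": joint torques, N m; "tcp_pos": TCP position; "ee_rot": TCP orientation; "ft_force": force on the tool from outside, world axes, zero at the start; "ft_torque": the same for the moment, N m; "opening": opening from 0.0 (shut) to 1.0 (fully open); "finger_force": force on a finger pad.
Only numpy, scipy, OpenCV 4.12 (cv2) and the standard library are available. Lean on these libraries where they do the work, as an engineer would, in place of code of your own. Each camera call takes 0.05 s, during which the arm holds its last target. There are 200 camera calls.

### The job

Set up the honey display on the shop counter: stand the large honey jar with the yellow lid in the middle of the yellow-topped plinth and the large one with the red lid in the middle of the red-topped plinth, then stand each small honey jar centred on top of the large jar with the same lid colour. Keep the honey jars upright, set them down gently, and leave the three dark jam jars with black lids standing where they are.

Things in the scene. Friction and masses are not known exactly. Their poses are not given: they have to be found in the camera images.
- large_yellow: Loose large honey jar on the open counter (not one of the white-lidded stock jars in the cardboard tray): an upright cylinder, amber with a cream label, a yellow screw lid. 60 mm in diameter, 80 mm tall in all (body to 66 mm, then the flat-topped lid, 58 mm in diameter and 14 mm high). About 0.36 kg. Origin: centre of its underside; z up through the lid.
- small_yellow: Loose small honey jar: an upright cylinder, amber with a cream label, a yellow screw lid. 46 mm in diameter, 58 mm tall in all (body to 46 mm, then the flat-topped lid, 44 mm in diameter and 12 mm high). About 0.15 kg. Origin: centre of its underside; z up through the lid.
- plinth_yellow: Fixed round display plinth on the counter: dark wooden disc with a flat yellow top. 100 mm in diameter, coloured top 92 mm in diameter, 18 mm tall. Origin: centre of its underside; z up. Target for the large jar with the yellow lid.
- large_red: Loose large honey jar on the open counter (not one of the white-lidded stock jars in the cardboard tray): an upright cylinder, amber with a cream label, a red screw lid. 60 mm in diameter, 80 mm tall in all (body to 66 mm, then the flat-topped lid, 58 mm in diameter and 14 mm high). About 0.36 kg. Origin: centre of its underside; z up through the lid.
- small_red: Loose small honey jar: an upright cylinder, amber with a cream label, a red screw lid. 46 mm in diameter, 58 mm tall in all (body to 46 mm, then the flat-topped lid, 44 mm in diameter and 12 mm high). About 0.15 kg. Origin: centre of its underside; z up through the lid.
- plinth_red: Fixed round display plinth on the counter: dark wooden disc with a flat red top. 100 mm in diameter, coloured top 92 mm in diameter, 18 mm tall. Origin: centre of its underside; z up. Target for the large jar with the red lid.
- jam_a: Loose large jam jar, to be left alone: dark purple-black cylinder with a pale label and a black lid. 60 mm in diameter, 80 mm tall. Origin: centre of its underside; z up.
- jam_b: Loose small jam jar, to be left alone: dark purple-black cylinder with a pale label and a black lid. 46 mm in diameter, 58 mm tall. Origin: centre of its underside; z up.
- jam_c: Loose small jam jar, to be left alone: dark purple-black cylinder with a pale label and a black lid. 46 mm in diameter, 58 mm tall. Origin: centre of its underside; z up.
Not all that is in view belongs to the job. What is shaped like the large_red but turquoise is not meant. What is shaped like the small_yellow but pink is not meant.

How it is judged:
By the outcome, as a careful person would: the job done as asked, in the order asked, and still so for the second after the job is handed in, with the robot touching nothing.
It also fails if it takes over 106 s, if anything falls off the work surface, if the arm or the gripper's body presses on something with over 40 N, if the wrist force passes 120 N, or if a joint passes its speed limit or range.

## Working session

There is one attempt and no reset: what is moved stays moved. The work goes in short steps, Python scripts to look and compute and a shell command to move; the robot and the scene stay as the last step left them, time stands still between calls to the robot, and variables do not carry over. Pictures are saved under pics/ and viewed, at most 14 in all, crops included, and the job is handed in when it is done.

```bash
ls; mkdir -p pics; python3 - <<'E'
from plant import read_state, cams, arm
import cv2,json
s=read_state(); print(s['time'],s['tcp_pos'],s['ee_rot'],s['opening'])
for n in ('top','side'):
    c=cams.camera(n); cv2.imwrite(f'pics/{n}0.png',c['pixels']); print(n,c['fx'],c['cx'],c['cy'],c['R'],c['t'])
E
```

```text
pics
0.0 [0.17613471 0.59911506 0.2045651 ] [ 1.42454491e-01  9.89801059e-01 -7.62678612e-04 -1.77942894e-05] 0.9958045523568808
top 388.6973058465898 248.1724512983012 189.83595856109784 [[-0.02412537 -0.99970534  0.00268253]
 [-0.97613089  0.02297696 -0.21596422]
 [ 0.21583895 -0.00782872 -0.97639759]] [0.06809283 0.53467734 1.06040734]
side 365.5258449921136 253.8333138290793 192.4808832690265 [[-0.95520967 -0.29592827 -0.000977  ]
 [-0.23125765  0.74851495 -0.62148634]
 [ 0.18464668 -0.59342382 -0.78342439]] [0.49777568 0.09280429 0.91726421]
```

View pics/top0.png

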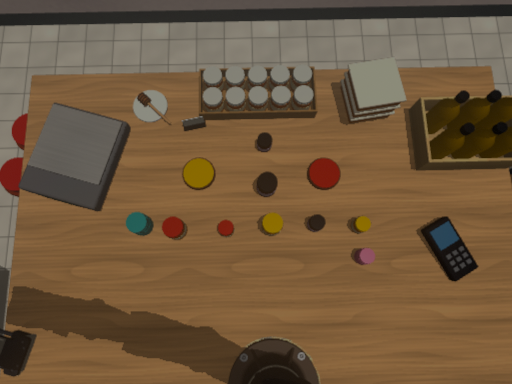

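View pics/side0.png

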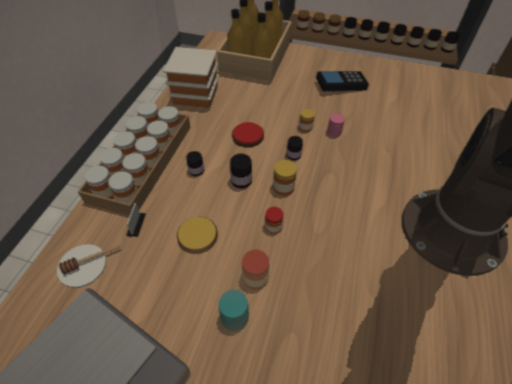

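The top view shows these candidates:
- **Yellow lids:** large (273,224) and small (363,225). The pink decoy is at (367,256).
- **Red lids:** large (173,228) and small (226,228). The turquoise decoy is at (137,223).
- **Plinths:** yellow (199,173) and red (324,174). The red discs at the left edge are floor or stool objects.
- **Jam jars:** (264,142), (267,184) and (317,223).

The side view agrees: large yellow (285,176), small yellow (307,119), large red (256,268), small red (274,218), plinths (197,233) and (248,133).

```bash
cat > h.py <<'E'
import numpy as np,cv2
from plant import read_state, cams, arm
def ray(c,px,z):
    R=np.array(c['R']);t=np.array(c['t']);d=R.T@np.array([(px[0]-c['cx'])/c['fx'],(px[1]-c['cy'])/c['fy'],1]);o=-R.T@t
    return o+d*(z-o[2])/d[2]
def mask(img,col):
    h=cv2.cvtColor(img,cv2.COLOR_BGR2HSV);H,S,V=cv2.split(h)
    if col=='y': return ((H>=21)&(H<34)&(S>190)&(V>70)).astype(np.uint8)
    if col=='r': return (((H<6)|(H>174))&(S>170)&(V>70)).astype(np.uint8)
    return ((V<45)).astype(np.uint8)
def blob(m,seed,r=30):
    n,l,s,c=cv2.connectedComponentsWithStats(m)
    k=[i for i in range(1,n) if s[i,4]>25 and np.hypot(*(c[i]-seed))<r]
    if not k:return None
    i=max(k,key=lambda i:s[i,4]); return c[i],s[i]
def tool(s=None):
    from scipy.spatial.transform import Rotation as Ro
    s=s or read_state(); return np.array(s['tcp_pos']),Ro.from_quat(s['ee_rot']).as_matrix()
def delta(p): # world target TCP -> tool-axes shift
    x,R=tool(); return (R.T@(np.array(p)-x)).round(4)
E
python3 - <<'E'
from h import *
T=cams.camera('top');S=cams.camera('side')
for n,col,a,b,z in [('LY','y',(273,224),(285,172),.073),('SY','y',(363,225),(307,116),.052),('PY','y',(199,173),(197,233),.018),('LR','r',(173,228),(256,262),.073),('SR','r',(226,228),(274,214),.052),('PR','r',(324,174),(248,133),.018),('JA','k',(267,184),(241,162),.04),('JB','k',(264,142),(195,160),.029),('JC','k',(317,223),(295,145),.029)]:
    for c,p in((T,a),(S,b)):
        r=blob(mask(c['pixels'],col),p,15)
        print(n,None if r is None else (r[0].round(1),r[1][2:],ray(c,r[0],z).round(4)))
im=T['pixels'][120:280,110:400]; cv2.imwrite('pics/crop.png',cv2.resize(im,None,fx=2.7,fy=2.7,interpolation=cv2.INTER_CUBIC))
E
```

```text
LY (array([272.1, 222.6]), array([ 21,  21, 344], dtype=int32), array([ 0.4377, -0.009 ,  0.073 ]))
LY None
SY (array([362.4, 223.3]), array([ 16,  16, 192], dtype=int32), array([ 0.4324, -0.2671,  0.052 ]))
SY None
PY (array([198. , 172.6]), array([ 31,  30, 714], dtype=int32), array([0.6017, 0.2047, 0.018 ]))
PY None
LR (array([172.2, 226.6]), array([ 21,  20, 314], dtype=int32), array([0.4331, 0.2692, 0.073 ]))
LR None
SR (array([225.3, 227.4]), array([ 15,  14, 166], dtype=int32), array([0.4302, 0.1227, 0.052 ]))
SR (array([273.9, 215. ]), array([ 17,  17, 219], dtype=int32), array([0.4316, 0.1251, 0.052 ]))
PR (array([323.9, 172.6]), array([ 29,  29, 677], dtype=int32), array([ 0.5928, -0.1746,  0.018 ]))
PR (array([247.6, 132.7]), array([ 30,  20, 479], dtype=int32), array([ 0.5934, -0.1689,  0.018 ]))
JA (array([266.4, 182.7]), array([ 20,  21, 300], dtype=int32), array([0.5604, 0.0012, 0.04  ]))
JA (array([240.4, 165.6]), array([ 20,  24, 401], dtype=int32), array([ 0.5641, -0.0148,  0.04  ]))
JB (array([263.9, 140.8]), array([ 14,  16, 166], dtype=int32), array([0.6943, 0.0035, 0.029 ]))
JB (array([194.1, 159.7]), array([ 15,  16, 200], dtype=int32), array([ 0.6992, -0.0071,  0.029 ]))
JC (array([316.2, 221.7]), array([ 15,  15, 132], dtype=int32), array([ 0.4433, -0.1401,  0.029 ]))
JC (array([294.5, 144.1]), array([ 14,  15, 183], dtype=int32), array([ 0.4439, -0.1514,  0.029 ]))
```

View pics/crop.png

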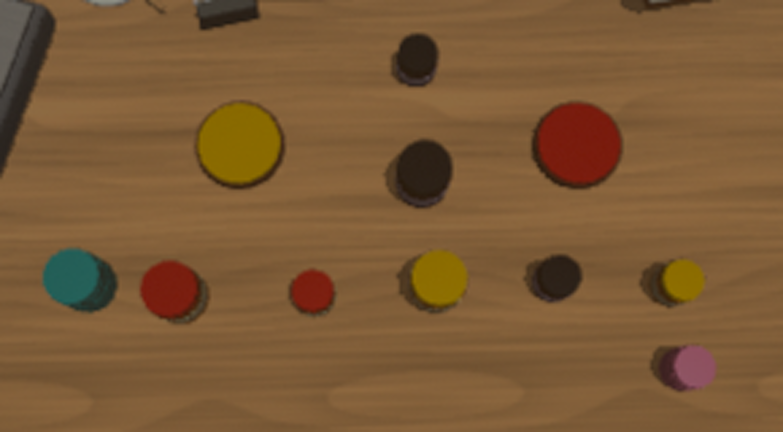

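The close crop confirms the choice: the yellow and red lids are distinct, and the turquoise and pink jars are clearly different. The gap from turquoise to large red is only about 33 mm. I'll compute the first approach, to large yellow, with the wrist turned so tool y lies along world Y.

```bash
python3 - <<'E'
from h import *
print(delta([.438,-.009,.20]), tool()[1].round(3).tolist())
S=cams.camera('side'); h=cv2.cvtColor(S['pixels'],cv2.COLOR_BGR2HSV); print(h[170,285],h[116,307],h[233,197],h[262,256])
E
```

```text
[-0.4228 -0.5098  0.0054] [[-0.959, 0.282, -0.0], [0.282, 0.959, -0.001], [-0.0, -0.001, -1.0]]
[ 21 161 146] [ 21 162 143] [ 21 161 147] [  5 159 127]
```

```bash
sed -i "s/(H>=21)&(H<34)&(S>190)/(H>=19)\&(H<34)\&(S>np.where(H<21,250,150))/; s/(S>170)/(S>140)/" h.py
python3 -m handwheel '[[[-0.02,-0.02,0],0],[[-0.05,-0.06,0],-4],[[-0.08,-0.1,0],-8],[[-0.11,-0.13,0],-12],[[-0.14,-0.17,0],-16.4],[[-0.17,-0.21,0],-16.4],[[-0.2,-0.24,0],-16.4],[[-0.23,-0.28,0],-16.4],[[-0.26,-0.31,0],-16.4],[[-0.29,-0.35,0],-16.4],[[-0.32,-0.386,0],-16.4],[[-0.35,-0.42,0],-16.4]]' 0
python3 - <<'E'
from h import *
print(delta([.438,-.009,.20]), tool()[1].round(3).tolist())
E
```

```text
time: 1.45
tcp_pos: [0.3939, 0.096, 0.2056]
ee_rot: [-0.0, 1.0, 0.0, 0.0]
ft_force: [0.9, 0.4, -0.8]
opening: 0.999
finger_force: 0.0
[-0.0441 -0.105   0.0056] [[-1.0, -0.0, 0.001], [-0.0, 1.0, 0.001], [-0.001, 0.001, -1.0]]
```

```bash

python3 -m handwheel '[[[-0.01,-0.03,0],0],[[-0.025,-0.06,0],0],[[-0.035,-0.085,0],0],[[-0.044,-0.105,0],0],[[-0.044,-0.105,0],0],[[-0.044,-0.105,0],0]]' 0
python3 - <<'E'
from h import *
W=cams.camera('wrist'); cv2.imwrite('pics/w1.png',W['pixels']); 
p,R=tool(); print(p, (-np.array(W['R']).T@W['t']).round(3), np.array(W['R']).round(2).tolist(),W['fx'])
r=blob(mask(W['pixels'],'y'),(256,192),250); print(r, ray(W,r[0],.073))
S=cams.camera('side'); 
for n,col,b,z in [('SY','y',(307,116),.052),('PY','y',(197,233),.018),('LR','r',(256,262),.073)]:
    r=blob(mask(S['pixels'],col),b,20); print(n,r and (r[1][2:],ray(S,r[0],z).round(4)))
E
```

```text
time: 2.05
tcp_pos: [0.4375, -0.007, 0.2052]
ee_rot: [0.0, 1.0, 0.0, -0.0]
ft_force: [-0.0, 0.9, -0.9]
opening: 1.003
finger_force: 0.0
[ 0.43731495 -0.00640532  0.20522062] [ 0.353 -0.007  0.384] [[0.0, 1.0, -0.0], [0.95, -0.0, 0.31], [0.31, -0.0, -0.95]] 303.99030185718635
(array([253.08443709, 177.43377483]), array([ 226,  150,   55,   56, 2416], dtype=int32)) [ 0.43855301 -0.00994124  0.073     ]
SY (array([10, 10, 72], dtype=int32), array([ 0.4299, -0.2665,  0.052 ]))
PY (array([ 36,  31, 864], dtype=int32), array([0.6031, 0.2076, 0.018 ]))
LR (array([ 24,  22, 427], dtype=int32), array([0.4345, 0.268 , 0.073 ]))
```

View pics/w1.png

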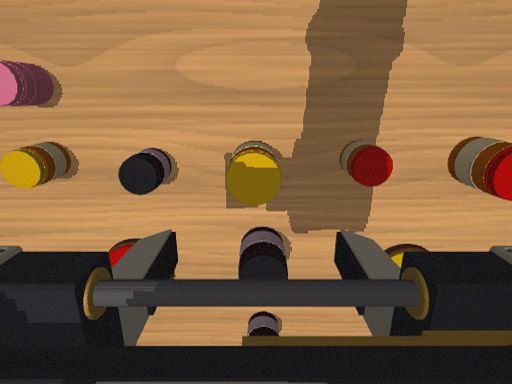

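The wrist view shows the large yellow lid at (253,177), with jam_c on its left at (145,172) and small red on its right at (370,165). It is centred between the open fingers, so I'll descend and grasp.

```bash

python3 -m handwheel '[[[-0.001,-0.003,0.02],0],[[-0.001,-0.003,0.05],0],[[-0.001,-0.003,0.08],0],[[-0.001,-0.003,0.11],0],[[-0.001,-0.003,0.14],0],[[-0.001,-0.003,0.16],0],[[-0.001,-0.003,0.172],0],[[-0.001,-0.003,0.178],0],[[-0.001,-0.003,0.178],0]]' 0
python3 -m handwheel '[[[0,0,0],0],[[0,0,0],0],[[0,0,0],0],[[0,0,0],0],[[0,0,0],0],[[0,0,0],0],[[0,0,0],0],[[0,0,0],0]]' 1
python3 - <<'E'
from h import *
T=cams.camera('top');S=cams.camera('side');W=cams.camera('wrist')
for c,p in((T,(272,222)),(S,(285,172)),(W,(253,200))):
    r=blob(mask(c['pixels'],'y'),p,100 if c is W else 12); print(r and (r, ray(c,r[0],.073).round(4)))
cv2.imwrite('pics/w2.png',W['pixels'])
E
```

```text
time: 3.05
tcp_pos: [0.4382, -0.0093, 0.027]
ee_rot: [-0.001, 1.0, 0.0, -0.001]
ft_force: [-0.6, -0.7, 0.5]
opening: 1.0
finger_force: 0.0
time: 3.85
tcp_pos: [0.4389, -0.0098, 0.0276]
ee_rot: [-0.0, 1.0, 0.0, 0.0]
ft_force: [-1.3, 0.9, 6.8]
opening: 0.644
finger_force: 30.0
None
None
((array([255.66733221, 249.2890493 ]), array([ 197,  211,  118,   69, 6511], dtype=int32)), array([ 0.4277, -0.0099,  0.073 ]))
```

View pics/w2.png

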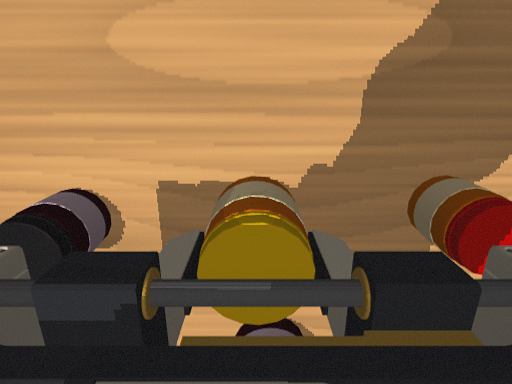

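The grip is good: opening 0.644 is about 59 mm, and the lid is at u≈257. I'll lift, carry to just beyond the yellow plinth, and look at the plinth in front of the jar.

```bash

python3 -m handwheel '[[[0,0,-0.01],0],[[0,0,-0.03],0],[[0,0,-0.055],0],[[0,0,-0.08],0],[[0,0.01,-0.1],0],[[-0.01,0.03,-0.115],0],[[-0.03,0.05,-0.12],0],[[-0.055,0.07,-0.12],0],[[-0.08,0.09,-0.12],0],[[-0.105,0.11,-0.12],0],[[-0.13,0.13,-0.12],0],[[-0.155,0.15,-0.12],0]]'
python3 -m handwheel '[[[-0.025,0.02,0],0],[[-0.05,0.04,0],0],[[-0.075,0.055,0],0],[[-0.09,0.065,0],0],[[-0.095,0.066,0],0],[[-0.095,0.066,0],0],[[-0.095,0.066,0],0]]'
python3 - <<'E'
from h import *
W=cams.camera('wrist');p,R=tool();print(p)
r=blob(mask(W['pixels'],'y'),(256,100),90); print(r, ray(W,r[0],.018))
# top-plane of held lid
for v in (215,323): print(ray(W,(257,v),p[2]+.0535)-p)
cv2.imwrite('pics/w3.png',W['pixels'])
E
```

```text
time: 5.2
tcp_pos: [0.5938, 0.1406, 0.1474]
ee_rot: [-0.0, 1.0, -0.0, -0.001]
ft_force: [-0.5, -0.5, -2.7]
opening: 0.646
finger_force: 30.0
time: 5.9
tcp_pos: [0.6877, 0.2049, 0.1472]
ee_rot: [0.0, 1.0, -0.0, -0.001]
ft_force: [0.2, -1.3, -2.9]
opening: 0.646
finger_force: 30.0
[0.68769379 0.20501724 0.14743869]
(array([255.550483  ,  90.80071457]), array([ 208,   41,   96,  101, 7557], dtype=int32)) [0.60159881 0.20450343 0.018     ]
[-0.03266974  0.00051327  0.0535    ]
[0.02597037 0.0005687  0.0535    ]
```

View pics/w3.png

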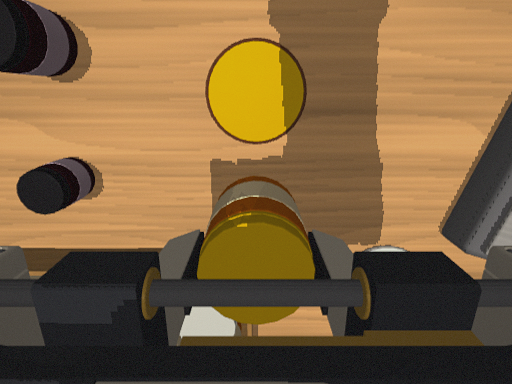

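The plinth is in full view at (256,91), which puts it at (0.6016, 0.2045). The held lid's far rim is at v≈323. I'll move over the plinth and lower gently.

```bash

python3 -m handwheel '[[[0.02,0,0],0],[[0.045,0,0],0],[[0.07,0,0.01],0],[[0.0845,-0.0005,0.03],0],[[0.0845,-0.0005,0.05],0],[[0.0845,-0.0005,0.07],0],[[0.0845,-0.0005,0.085],0],[[0.0845,-0.0005,0.093],0],[[0.0845,-0.0005,0.097],0],[[0.0845,-0.0005,0.099],0],[[0.0845,-0.0005,0.1],0],[[0.0845,-0.0005,0.1],0]]'
python3 -m handwheel '[[[0,0,0.0005],0],[[0,0,0.001],0],[[0,0,0.0015],0],[[0,0,0.0015],0]]'
```

```text
time: 7.15
tcp_pos: [0.6045, 0.2056, 0.0478]
ee_rot: [-0.0, 1.0, 0.0, 0.0]
ft_force: [-0.4, 0.7, -3.5]
opening: 0.649
finger_force: 30.0
time: 7.55
tcp_pos: [0.604, 0.2056, 0.0458]
ee_rot: [-0.0, 1.0, 0.0, -0.0]
ft_force: [-0.3, 0.4, -3.3]
opening: 0.645
finger_force: 30.0
```

```bash

python3 -m handwheel '[[[0,-0.001,0.0005],0],[[0,-0.001,0.001],0],[[0,-0.001,0.001],0]]'

```

```text
time: 7.85
tcp_pos: [0.6041, 0.2055, 0.0458]
ee_rot: [-0.0, 1.0, 0.001, 0.0]
ft_force: [-4.4, 2.5, 6.0]
opening: 0.647
finger_force: 30.0
```

Contact made at 6 N. I'll release, rise and check.

```bash

python3 -m handwheel '[[[0,0,0],0],[[0,0,0],0],[[0,0,0],0],[[0,0,0],0],[[0,0,-0.01],0],[[0,0,-0.03],0],[[0,0,-0.06],0],[[0,0,-0.09],0],[[-0.03,0,-0.11],0],[[-0.06,0,-0.12],0],[[-0.085,0,-0.12],0],[[-0.085,0,-0.12],0]]' 0
python3 - <<'E'
from h import *
T=cams.camera('top');S=cams.camera('side');W=cams.camera('wrist')
for n,c in(('t',T),('s',S),('w',W)): cv2.imwrite(f'pics/{n}4.png',c['pixels'])
a=T['pixels'][120:230,130:280];b=S['pixels'][160:270,130:280]
cv2.imwrite('pics/m4.png',np.vstack([np.hstack([cv2.resize(a,(400,293)),cv2.resize(b,(400,293))]),cv2.resize(W['pixels'],(800,300),interpolation=cv2.INTER_AREA)]))
print(read_state()['tcp_pos'])
for n,c,q in(('w',W,(256,90)),('t',T,(199,170))): 
    r=blob(mask(c['pixels'],'y'),q,60); print(n,r,ray(c,r[0],.018),ray(c,r[0],.091))
E
```

```text
time: 9.05
tcp_pos: [0.6919, 0.2036, 0.1656]
ee_rot: [0.001, 1.0, -0.0, 0.001]
ft_force: [0.3, 0.2, -0.5]
opening: 0.999
finger_force: 0.0
[0.68842525 0.2045512  0.16484331]
w (array([256.23019146,  89.52901325]), array([ 212,   42,   90,   96, 6790], dtype=int32)) [0.60171792 0.20451349 0.018     ] [0.60239023 0.20447963 0.091     ]
t (array([209.05343511, 172.45801527]), array([206, 161,   8,  24, 131], dtype=int32)) [0.60145515 0.17156319 0.018     ] [0.58168365 0.16463652 0.091     ]
```

View pics/m4.png

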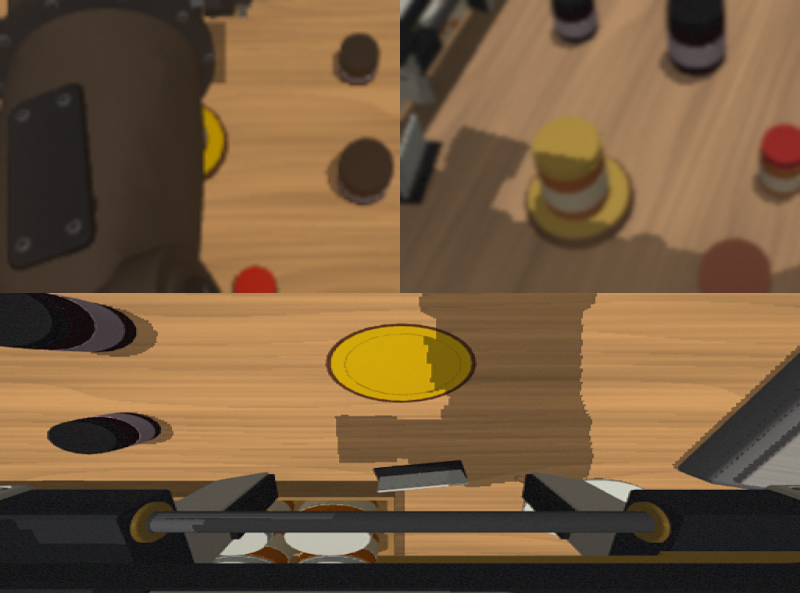

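Large yellow stands on the yellow plinth. In the wrist view, from almost directly overhead, the lid edge is concentric within about 1 mm. Next is large red, with the jaws turned 90° (closing along world X) to clear the turquoise jar.

```bash
python3 -c "
from h import *
print(read_state()['joint_positions'])"
python3 -m handwheel '[[[0.01,0.005,0],-4],[[0.03,0.01,0],-12],[[0.055,0.015,0],-20],[[0.08,0.02,0],-28],[[0.105,0.025,0],-36],[[0.13,0.03,0],-44],[[0.155,0.04,0],-52],[[0.18,0.045,0],-60],[[0.205,0.05,0],-68],[[0.23,0.06,0],-76],[[0.245,0.064,0],-84],[[0.255,0.064,0],-90]]' 0
python3 -m handwheel '[[[0,0,0],0],[[0,0,0],0]]'
python3 - <<'E'
from h import *
print(read_state()['joint_positions'],tool())
W=cams.camera('wrist'); cv2.imwrite('pics/w5.png',W['pixels'])
r=blob(mask(W['pixels'],'r'),(256,180),200); print(r, ray(W,r[0],.073))
T=cams.camera('top')
E
```

```text
[-0.58223811  0.63654276  0.37970181  1.3823468  -0.24186441  1.16910207
  1.39567263]
time: 10.4
tcp_pos: [0.4315, 0.2692, 0.1652]
ee_rot: [0.71, -0.704, -0.0, 0.0]
ft_force: [-0.3, -0.2, -0.8]
opening: 1.002
finger_force: 0.0
time: 10.6
tcp_pos: [0.4339, 0.2683, 0.1652]
ee_rot: [-0.706, 0.708, -0.0, 0.0]
ft_force: [0.3, -0.8, -0.1]
opening: 1.001
finger_force: 0.0
[-0.6360462   0.29151611 -0.02842488  1.90096329  0.01029311  0.94870871
  2.46986717] (array([0.43390472, 0.26829761, 0.1651903 ]), array([[-2.45921573e-03, -9.99996826e-01,  5.47046387e-04],
       [-9.99996960e-01,  2.45931357e-03,  1.78255985e-04],
       [-1.79600778e-04, -5.46606354e-04, -9.99999834e-01]]))
(array([255.60490196, 187.58856209]), array([ 225,  157,   62,   62, 3060], dtype=int32)) [0.43447078 0.26746321 0.073     ]
```

View pics/w5.png

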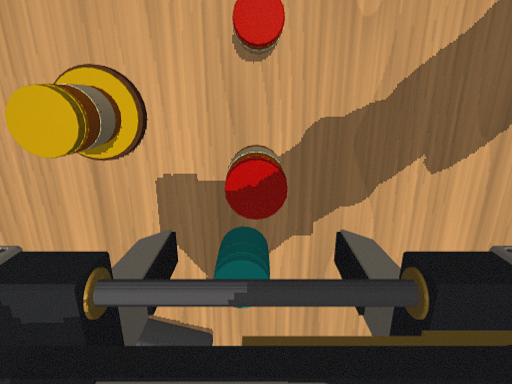

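The wrist view shows the large red lid at (256,188) centred between the jaws. The turquoise jar at (243,260) lies off the closing line, so it is clear. I'll descend and grip.

```bash

python3 -m handwheel '[[[0.001,-0.0005,0.02],0],[[0.001,-0.0005,0.05],0],[[0.001,-0.0005,0.08],0],[[0.001,-0.0005,0.11],0],[[0.001,-0.0005,0.128],0],[[0.001,-0.0005,0.136],0],[[0.001,-0.0005,0.138],0],[[0.001,-0.0005,0.138],0]]' 0
python3 -m handwheel '[[[0,0,0],0],[[0,0,0],0],[[0,0,0],0],[[0,0,0],0],[[0,0,0],0],[[0,0,0],0],[[0,0,0],0],[[0,0,0],0]]' 1
python3 -m handwheel '[[[0,0,-0.01],0],[[0,0,-0.03],0],[[0,0,-0.055],0],[[0,0,-0.08],0],[[0,0,-0.105],0],[[0.015,0,-0.12],0],[[0.035,-0.01,-0.12],6],[[0.06,-0.02,-0.12],13],[[0.085,-0.035,-0.12],20],[[0.11,-0.05,-0.12],27],[[0.135,-0.065,-0.12],34],[[0.16,-0.08,-0.12],41]]'
python3 - <<'E'
from h import *
print(read_state()['joint_positions'],tool(),delta([.68,-.172,.147]))
E
```

```text
time: 11.5
tcp_pos: [0.4351, 0.2677, 0.0272]
ee_rot: [-0.707, 0.707, -0.0, 0.0]
ft_force: [0.5, 0.0, -0.1]
opening: 1.0
finger_force: 0.0
time: 12.3
tcp_pos: [0.4345, 0.2676, 0.0271]
ee_rot: [0.707, -0.707, -0.0, -0.0]
ft_force: [-2.1, -0.7, 5.8]
opening: 0.646
finger_force: 30.0
time: 13.5
tcp_pos: [0.5142, 0.1051, 0.1466]
ee_rot: [-0.412, 0.911, 0.0, -0.001]
ft_force: [-0.0, 0.1, -3.7]
opening: 0.646
finger_force: 30.0
[-0.45116451  0.33350911  0.19053956  1.90240618 -0.07813666  0.91399829
  2.19763763] (array([0.51421186, 0.10511148, 0.14664476]), array([[-6.60067846e-01, -7.51205128e-01, -1.13806383e-03],
       [-7.51205140e-01,  6.60068620e-01, -5.04179713e-04],
       [ 1.12994260e-03,  5.22126578e-04, -9.99999225e-01]])) [ 0.0987 -0.3075 -0.0004]
```

```bash

python3 -m handwheel '[[[0.006,-0.02,0],5],[[0.014,-0.045,0],11],[[0.023,-0.07,0],17],[[0.032,-0.1,0],23],[[0.042,-0.13,0],29],[[0.051,-0.16,0],35],[[0.061,-0.19,0],41],[[0.071,-0.22,0],46],[[0.08,-0.25,0],48.7],[[0.09,-0.28,0],48.7],[[0.096,-0.3,0],48.7],[[0.099,-0.307,0],48.7]]'
python3 -m handwheel '[[[0,0,0],0],[[0,0,0],0]]'
python3 - <<'E'
from h import *
W=cams.camera('wrist');p,R=tool();print(p,R.round(3).tolist())
r=blob(mask(W['pixels'],'r'),(256,100),90); print(r, ray(W,r[0],.018))
cv2.imwrite('pics/w6.png',W['pixels'])
E
```

```text
time: 14.7
tcp_pos: [0.6806, -0.1725, 0.1462]
ee_rot: [-0.001, 1.0, -0.001, -0.001]
ft_force: [-0.4, -0.6, -3.5]
opening: 0.643
finger_force: 30.0
time: 14.9
tcp_pos: [0.6805, -0.1676, 0.1464]
ee_rot: [-0.003, 1.0, 0.001, -0.001]
ft_force: [-0.1, -0.3, -3.6]
opening: 0.645
finger_force: 30.0
[ 0.68074604 -0.16700201  0.14661239] [[-1.0, -0.007, -0.001], [-0.007, 1.0, 0.001], [0.001, 0.001, -1.0]]
(array([247.95014432,  89.04447652]), array([ 200,   39,   96,  101, 7622], dtype=int32)) [ 0.5929062 -0.1755296  0.018    ]
```

View pics/w6.png

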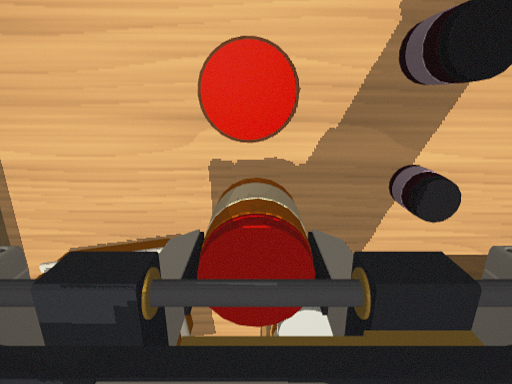

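The red plinth is at (249,89) and the held red lid at (257,270). I'll move above the plinth, let it settle, and verify before contact.

```bash

python3 -m handwheel '[[[0.02,-0.002,0],0],[[0.045,-0.004,0],0],[[0.07,-0.006,0.01],0],[[0.083,-0.006,0.03],0],[[0.087,-0.006,0.05],0],[[0.087,-0.006,0.07],0],[[0.087,-0.006,0.085],0],[[0.087,-0.006,0.092],0],[[0.087,-0.006,0.095],0],[[0.087,-0.006,0.096],0],[[0.087,-0.006,0.096],0],[[0.087,-0.006,0.096],0]]'
python3 - <<'E'
from h import *
print(tool(),delta([.5935,-.1752,.0455]))
E
```

```text
time: 16.15
tcp_pos: [0.595, -0.1752, 0.0515]
ee_rot: [-0.003, 1.0, -0.0, 0.001]
ft_force: [-0.9, 0.2, -3.9]
opening: 0.645
finger_force: 30.0
(array([ 0.59497169, -0.1751764 ,  0.05149274]), array([[-9.99983736e-01, -5.59178917e-03,  1.12240577e-03],
       [-5.59200575e-03,  9.99984347e-01, -1.89919958e-04],
       [-1.12132620e-03, -1.96193369e-04, -9.99999352e-01]])) [ 0.0015 -0.      0.006 ]
```

```bash

python3 -m handwheel '[[[0.0015,0,0.002],0],[[0.0015,0,0.0035],0],[[0.0015,0,0.0045],0],[[0.0015,0,0.005],0],[[0.0015,0,0.0055],0],[[0.0015,0,0.006],0],[[0.0015,0,0.006],0]]'

```

```text
time: 16.85
tcp_pos: [0.593, -0.175, 0.0452]
ee_rot: [-0.003, 1.0, 0.0, 0.0]
ft_force: [-2.2, 0.5, 1.9]
opening: 0.649
finger_force: 30.0
```

```bash

python3 -m handwheel '[[[0,0,0],0],[[0,0,0],0],[[0,0,0],0],[[0,0,0],0],[[0,0,-0.01],0],[[0,0,-0.03],0],[[0,0,-0.06],0],[[0,0,-0.09],0],[[-0.03,0,-0.11],0],[[-0.06,0,-0.12],0],[[-0.085,0,-0.12],0],[[-0.085,0,-0.12],0]]' 0
python3 - <<'E'
from h import *
S=cams.camera('side');W=cams.camera('wrist')
b=S['pixels'][70:160,190:310]
cv2.imwrite('pics/m7.png',np.hstack([cv2.resize(b,(400,300)),cv2.resize(W['pixels'][20:170,156:356],(400,300),interpolation=cv2.INTER_CUBIC)]))
print(tool(),(-np.array(W['R']).T@W['t']).round(3))
E
```

```text
time: 18.05
tcp_pos: [0.6809, -0.1736, 0.1655]
ee_rot: [-0.004, 1.0, -0.0, 0.001]
ft_force: [-0.3, 0.8, -1.2]
opening: 0.997
finger_force: 0.0
(array([ 0.67768132, -0.17466262,  0.16482022]), array([[-9.99983550e-01, -5.70384678e-03, -6.05632818e-04],
       [-5.70363929e-03,  9.99983675e-01, -3.43772757e-04],
       [ 6.07583758e-04, -3.40312791e-04, -9.99999758e-01]])) [ 0.594 -0.175  0.344]
```

View pics/m7.png

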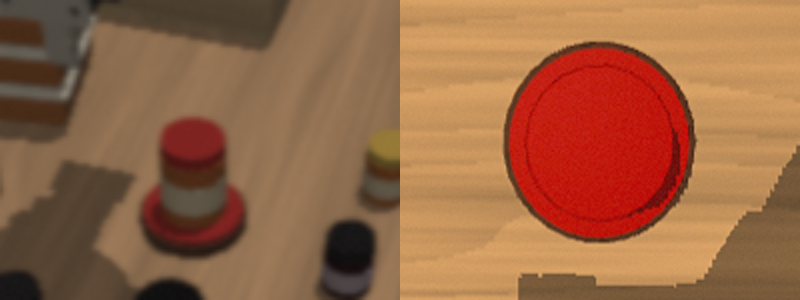

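Large red is concentric on its plinth: lid centre (602,142) against plinth (600,141) in the right half of the crop, and the side view shows it upright. Next is small yellow.

```bash

python3 -m handwheel '[[[0.02,-0.008,0],0],[[0.045,-0.017,0],0],[[0.075,-0.028,0],0],[[0.105,-0.04,0],0],[[0.135,-0.051,0],0],[[0.165,-0.062,0],0],[[0.195,-0.073,0],0],[[0.22,-0.083,0],0],[[0.238,-0.089,0],0],[[0.247,-0.092,0],0],[[0.247,-0.092,0],0],[[0.247,-0.092,0],0]]' 0
python3 - <<'E'
from h import *
W=cams.camera('wrist');p,R=tool();print(p,R.round(3).tolist(),read_state()['joint_positions'].round(2))
r=blob(mask(W['pixels'],'y'),(256,190),60); print(r, ray(W,r[0],.052), delta([*ray(W,r[0],.052)[:2],.012]))
E
```

```text
time: 19.35
tcp_pos: [0.4325, -0.2674, 0.165]
ee_rot: [-0.003, 1.0, 0.0, 0.0]
ft_force: [0.1, 0.3, -0.1]
opening: 1.002
finger_force: 0.0
[ 0.43272667 -0.26732922  0.1648381 ] [[-1.0, -0.007, 0.001], [-0.007, 1.0, -0.0], [-0.001, -0.0, -1.0]] [ 0.06  0.3   0.49  1.94 -0.17  0.94  2.22]
(array([255.57848101, 181.9221519 ]), array([ 234,  160,   44,   45, 1580], dtype=int32)) [ 0.43303824 -0.26765858  0.052     ] [-0.0002 -0.0003  0.1528]
```

```bash

python3 -m handwheel '[[[0.001,0,0.02],0],[[0.001,0,0.05],0],[[0.001,0,0.08],0],[[0.001,0,0.11],0],[[0.001,0,0.135],0],[[0.001,0,0.148],0],[[0.001,0,0.152],0],[[0.001,0,0.152],0]]' 0
python3 -m handwheel '[[[0,0,0],0],[[0,0,0],0],[[0,0,0],0],[[0,0,0],0],[[0,0,0],0],[[0,0,0],0],[[0,0,0],0],[[0,0,0],0],[[0,0,0],0],[[0,0,0],0]]' 1
python3 -m handwheel '[[[0,0,-0.01],0],[[0,0,-0.03],0],[[0,0,-0.055],0],[[0,0,-0.08],0],[[0,0,-0.105],0],[[0,0,-0.13],0],[[0,0,-0.15],0],[[-0.01,0.01,-0.17],0],[[-0.025,0.03,-0.18],0],[[-0.04,0.055,-0.18],0],[[-0.055,0.08,-0.18],0],[[-0.07,0.105,-0.18],0]]'
python3 - <<'E'
from h import *
W=cams.camera('wrist');cv2.imwrite('pics/w8.png',W['pixels'])
print(delta([.675,.2045,.19]))
E
```

```text
time: 20.2
tcp_pos: [0.4309, -0.2679, 0.0128]
ee_rot: [-0.003, 1.0, 0.0, -0.0]
ft_force: [-0.2, -0.4, -0.3]
opening: 0.998
finger_force: 0.0
time: 21.2
tcp_pos: [0.4305, -0.2679, 0.0129]
ee_rot: [-0.003, 1.0, 0.0, 0.0]
ft_force: [-1.1, 1.0, 3.7]
opening: 0.487
finger_force: 30.0
time: 22.4
tcp_pos: [0.5, -0.1617, 0.1934]
ee_rot: [-0.002, 1.0, -0.0, 0.0]
ft_force: [-0.0, -0.4, -1.5]
opening: 0.49
finger_force: 30.0
[-0.176   0.3587  0.0041]
```

View pics/w8.png

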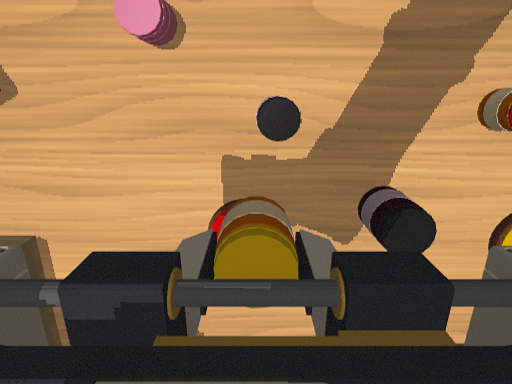

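Small yellow is held with its lid centred at (256,262). The jam jars at (279,118) and (400,225) and the pink jar at (145,17) are undisturbed. I'll carry it to beyond the yellow stack and measure the large lid from there.

```bash

python3 -m handwheel '[[[-0.015,0.03,0],0],[[-0.03,0.06,0],0],[[-0.045,0.09,0],0],[[-0.06,0.12,0],0],[[-0.075,0.15,0],0],[[-0.09,0.18,0],0],[[-0.105,0.21,0],0],[[-0.12,0.24,0],0],[[-0.135,0.27,0],0],[[-0.15,0.3,0],0],[[-0.162,0.33,0],0],[[-0.17,0.345,0],0]]'
python3 -m handwheel '[[[-0.004,0.01,0],0],[[-0.006,0.014,0],0],[[-0.006,0.014,0],0],[[-0.006,0.014,0],0]]'
python3 - <<'E'
from h import *
W=cams.camera('wrist');p,R=tool();print(p,R.round(3).tolist())
r=blob(mask(W['pixels'],'y'),(256,90),80); print(r, ray(W,r[0],.098))
print((-np.array(W['R']).T@W['t']).round(4), ray(W,(256,306),p[2]+.045)-p)
cv2.imwrite('pics/w9.png',W['pixels'])
E
```

```text
time: 23.65
tcp_pos: [0.6678, 0.187, 0.1927]
ee_rot: [-0.004, 1.0, 0.0, -0.0]
ft_force: [-0.1, 1.2, -1.5]
opening: 0.489
finger_force: 30.0
time: 24.05
tcp_pos: [0.6738, 0.1958, 0.1931]
ee_rot: [-0.002, 1.0, -0.0, 0.0]
ft_force: [-0.5, -0.6, -1.3]
opening: 0.49
finger_force: 30.0
[0.67378538 0.19577534 0.19310709] [[-1.0, -0.004, 0.0], [-0.004, 1.0, -0.001], [-0.0, -0.001, -1.0]]
(array([263.97300725, 104.33297101]), array([ 223,   62,   83,   86, 5520], dtype=int32)) [0.5990764  0.20243544 0.098     ]
[0.5894 0.1957 0.3717] [0.02257889 0.00029417 0.045     ]
```

View pics/w9.png

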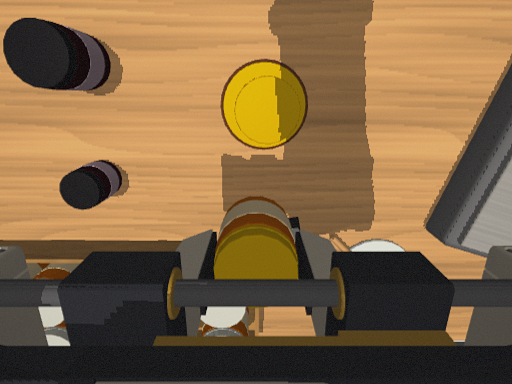

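The wrist view shows the yellow stack: the plinth and lid merge into one blob at (264,104), with the lid edge inside it at about (267,109). I'll extract the lid circle numerically.

```bash
cat >> h.py <<'E'
def lidcircle(W,seed,r0,zlid,col='y'):
    g=cv2.cvtColor(W['pixels'],cv2.COLOR_BGR2GRAY).astype(np.float32)
    cand=[]
    # radial scan: darkest thin line between r0-6 and r0+5 about seed, iterated, then ellipse fit
    c=np.array(seed,float)
    for it in range(4):
        pts=[]
        for a in np.linspace(0,2*np.pi,120,endpoint=False):
            rr=np.arange(r0-6,r0+6.1,.5); xs=(c[0]+rr*np.cos(a)).astype(np.float32);ys=(c[1]+rr*np.sin(a)).astype(np.float32)
            v=cv2.remap(g,xs[None],ys[None],cv2.INTER_LINEAR)[0]
            d=v[3:-3]-(v[:-6]+v[6:])/2; k=d.argmin()
            if d[k]<-6 and abs(v[k]-v[k+6])<15: pts.append((xs[k+3],ys[k+3]))
        pts=np.array(pts,np.float32)
        e=cv2.fitEllipseDirect(pts)
        res=np.abs(np.hypot(*(pts-e[0]).T)-(sum(e[1])/4)); e=cv2.fitEllipseDirect(pts[res<3]); c=np.array(e[0])
    return e,len(pts),ray(W,e[0],zlid)
E
python3 - <<'E'
from h import *
W=cams.camera('wrist');W4={**W,'pixels':cv2.imread('pics/w4.png')}
p,R=tool();print(p)
print(lidcircle(W,(267.5,110),33,.098))
r=blob(mask(W['pixels'],'y'),(256,90),80);x,y,w,h=r[1][:4];print((x+w/2,y+h/2),ray(W,(x+w/2-.5,y+h/2-.5),.018))
E
```

```text
[0.67382912 0.19595789 0.19315847]
(((269.0118408203125, 111.18540954589844), (67.55498504638672, 71.50587463378906), 144.23858642578125), 92, array([0.60483902, 0.20691414, 0.098     ]))
(np.float64(264.5), np.float64(105.0)) [0.6021278  0.20447305 0.018     ]
```

```bash

python3 -m handwheel '[[[0.015,0.003,0],0],[[0.035,0.006,0],0],[[0.055,0.008,0],0],[[0.066,0.0095,0],0],[[0.0705,0.0098,0.015],0],[[0.0705,0.0098,0.035],0],[[0.0705,0.0098,0.055],0],[[0.0705,0.0098,0.067],0],[[0.0705,0.0098,0.074],0],[[0.0705,0.0098,0.076],0],[[0.0705,0.0098,0.076],0],[[0.0705,0.0098,0.076],0]]'
python3 - <<'E'
from h import *
print(tool(),delta([.6035,.2058,.111]))
E
```

```text
time: 25.35
tcp_pos: [0.6039, 0.207, 0.1176]
ee_rot: [-0.003, 1.0, 0.0, 0.001]
ft_force: [0.5, 0.2, -1.0]
opening: 0.488
finger_force: 30.0
(array([0.60391052, 0.20695308, 0.11762938]), array([[-9.99983865e-01, -5.55574223e-03,  1.18494447e-03],
       [-5.55517943e-03,  9.99984456e-01,  4.77720897e-04],
       [-1.18758014e-03,  4.71130610e-04, -9.99999184e-01]])) [ 0.0004 -0.0012  0.0066]
```

```bash

python3 -m handwheel '[[[0,-0.001,0.002],0],[[0,-0.001,0.004],0],[[0,-0.001,0.005],0],[[0,-0.001,0.0055],0],[[0,-0.001,0.006],0],[[0,-0.001,0.0065],0],[[0,-0.001,0.0065],0]]'

```

```text
time: 26.05
tcp_pos: [0.6036, 0.2059, 0.111]
ee_rot: [-0.003, 1.0, 0.0, 0.0]
ft_force: [-1.2, -0.7, 5.3]
opening: 0.489
finger_force: 30.0
```

```bash

python3 -m handwheel '[[[0,0,0],0],[[0,0,0],0],[[0,0,0],0],[[0,0,0],0],[[0,0,0],0],[[0,0,-0.01],0],[[0,0,-0.03],0],[[0,0,-0.06],0],[[0,0,-0.09],0],[[0,0,-0.11],0],[[-0.03,0,-0.12],0],[[-0.06,0,-0.12],0]]' 0
python3 -m handwheel '[[[-0.02,0,0],0],[[-0.025,0,0],0],[[-0.025,0,0],0]]' 0
python3 - <<'E'
from h import *
S=cams.camera('side');W=cams.camera('wrist')
b=S['pixels'][155:260,140:260]
cv2.imwrite('pics/m10.png',np.hstack([cv2.resize(b,(400,350)),cv2.resize(W['pixels'][20:195,156:356],(400,350),interpolation=cv2.INTER_CUBIC)]))
print(tool()[0],(-np.array(W['R']).T@W['t']).round(4),W['fx'],W['cx'],W['cy'])
for q in ([.603,.2055,.018],[.603,.2055,.098],[.603,.2055,.156]):
    X=np.array(W['R'])@q+W['t'];print(X[:2]/X[2]*W['fx']+[W['cx'],W['cy']])
E
```

```text
time: 27.25
tcp_pos: [0.6647, 0.2069, 0.2341]
ee_rot: [-0.003, 1.0, 0.001, 0.002]
ft_force: [-0.0, 0.1, 0.5]
opening: 1.0
finger_force: 0.0
time: 27.55
tcp_pos: [0.6885, 0.206, 0.2302]
ee_rot: [-0.003, 1.0, -0.0, -0.0]
ft_force: [-0.2, 0.2, -0.6]
opening: 1.0
finger_force: 0.0
[0.68750382 0.20646808 0.23050579] [0.6036 0.2059 0.4091] 303.99030185718635 255.63066298055605 192.08960019835422
[255.69306662  92.24014824]
[255.61639911  92.11733645]
[255.53048592  91.97971421]
```

View pics/m10.png

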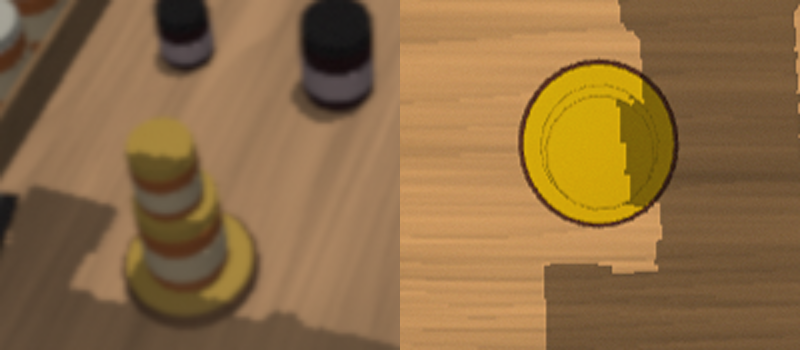

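The yellow stack stands upright and nearly concentric. In the right half the plinth centre is (598,143), the large lid about (600,146) and the small lid about (601,152). I'll cross-check the small lid's x offset numerically in the side view.

```bash
python3 - <<'E'
from h import *
S=cams.camera('side');R=np.array(S['R']);t=np.array(S['t'])
m=mask(S['pixels'],'y')
n,l,s,c=cv2.connectedComponentsWithStats(m[155:260,140:260]); print(s[1:][s[1:,4]>15]+[140,155,0,0,0])
# row extents of the yellow mask and expected axis u at heights
for z,nm in((.018,'pl'),(.091,'LL'),(.150,'SL')):
    X=R@[.6025,.2055,z]+t; print(nm,X[:2]/X[2]*S['fx']+[S['cx'],S['cy']],'px/mm',S['fx']/X[2]/1000)
for y in range(188,252,2):
    xs=np.flatnonzero(m[y,140:260])+140
    if len(xs):print(y,xs.min(),xs.max(),(xs.min()+xs.max())/2,len(xs))
E
```

```text
[[179 191  19  17 253]
 [182 210  23  17 113]
 [179 221  36  26 254]]
pl [197.07968598 231.84240364] px/mm 0.40956947153952633
LL [193.16263607 214.68362423] px/mm 0.4376121027093357
SL [189.58189122 198.99804139] px/mm 0.46324708544733323
192 184 193 188.5 10
194 181 194 187.5 14
196 180 196 188.0 17
198 179 196 187.5 18
200 179 197 188.0 19
202 179 197 188.0 19
204 180 195 187.5 16
206 182 192 187.0 11
210 202 203 202.5 2
212 202 203 202.5 2
214 201 203 202.0 3
216 201 204 202.5 4
218 199 203 201.0 5
220 182 202 192.0 8
222 183 211 197.0 20
224 185 212 198.5 18
226 189 213 201.0 8
228 180 214 197.0 8
230 180 214 197.0 7
232 179 214 196.5 10
234 179 214 196.5 10
236 179 213 196.0 11
238 179 213 196.0 14
240 180 212 196.0 15
242 181 209 195.0 15
244 183 207 195.0 23
246 190 201 195.5 6
```

The side view agrees: the small yellow jar is about 2 mm off axis, which is acceptable. Next is small red. I'll stay high until past the yellow stack.

```bash

python3 -m handwheel '[[[0.02,-0.01,0],0],[[0.05,-0.025,0],0],[[0.08,-0.035,0],0],[[0.11,-0.045,0],0],[[0.14,-0.055,0],0],[[0.17,-0.065,0],0],[[0.2,-0.075,0],0],[[0.225,-0.08,0.02],0],[[0.245,-0.081,0.045],0],[[0.256,-0.081,0.065],0],[[0.256,-0.081,0.065],0],[[0.256,-0.081,0.065],0]]' 0
python3 - <<'E'
from h import *
W=cams.camera('wrist');p,R=tool();print(p)
r=blob(mask(W['pixels'],'r'),(256,190),60); q=ray(W,r[0],.052);print(r,q, delta([q[0]-.001,q[1],.0125]))
E
```

```text
time: 28.9
tcp_pos: [0.433, 0.1241, 0.1662]
ee_rot: [-0.003, 1.0, 0.0, 0.0]
ft_force: [0.9, 0.8, 0.1]
opening: 1.002
finger_force: 0.0
[0.43383478 0.12428096 0.1665266 ]
(array([253.8633702 , 179.27195836]), array([ 232,  158,   44,   44, 1537], dtype=int32)) [0.43108519 0.12219777 0.052     ] [ 0.004  -0.0022  0.154 ]
```

```bash

python3 -m handwheel '[[[0.0035,-0.002,0.02],0],[[0.0035,-0.002,0.05],0],[[0.0035,-0.002,0.08],0],[[0.0035,-0.002,0.11],0],[[0.0035,-0.002,0.135],0],[[0.0035,-0.002,0.148],0],[[0.0035,-0.002,0.153],0],[[0.0035,-0.002,0.153],0],[[0.0035,-0.002,0.153],0]]' 0
python3 -m handwheel '[[[0,0,0],0],[[0,0,0],0],[[0,0,0],0],[[0,0,0],0],[[0,0,0],0],[[0,0,0],0],[[0,0,0],0],[[0,0,0],0],[[0,0,0],0],[[0,0,0],0]]' 1
python3 -m handwheel '[[[0,0,-0.01],0],[[0,0,-0.03],0],[[0,0,-0.055],0],[[0,0,-0.08],0],[[0,0,-0.105],0],[[0,0,-0.13],0],[[0,0,-0.15],0],[[-0.01,-0.01,-0.17],0],[[-0.025,-0.03,-0.18],0],[[-0.045,-0.055,-0.18],0],[[-0.065,-0.08,-0.18],0],[[-0.075,-0.09,-0.18],0]]'
python3 -m handwheel '[[[0,0,0],0],[[0,0,0],0]]'
python3 - <<'E'
from h import *
print(delta([.672,-.175,.19]))
E
```

```text
time: 29.85
tcp_pos: [0.4304, 0.1222, 0.0132]
ee_rot: [-0.003, 1.0, 0.0, 0.001]
ft_force: [-0.0, -0.3, 0.5]
opening: 1.002
finger_force: 0.0
time: 30.85
tcp_pos: [0.4293, 0.1219, 0.0123]
ee_rot: [-0.003, 1.0, 0.0, -0.0]
ft_force: [-0.9, 0.4, 0.5]
opening: 0.49
finger_force: 30.0
time: 32.05
tcp_pos: [0.5058, 0.0292, 0.1931]
ee_rot: [-0.001, 1.0, -0.001, 0.0]
ft_force: [0.3, 0.0, -1.4]
opening: 0.49
finger_force: 30.0
time: 32.25
tcp_pos: [0.5041, 0.0324, 0.1924]
ee_rot: [-0.002, 1.0, 0.0, -0.0]
ft_force: [-0.3, 0.2, -2.1]
opening: 0.491
finger_force: 30.0
[-0.1669 -0.2082  0.0022]
```

```bash

python3 -m handwheel '[[[-0.015,-0.02,0],0],[[-0.035,-0.045,0],0],[[-0.055,-0.07,0],0],[[-0.075,-0.095,0],0],[[-0.095,-0.12,0],0],[[-0.115,-0.145,0],0],[[-0.135,-0.17,0],0],[[-0.153,-0.19,0],0],[[-0.163,-0.203,0],0],[[-0.167,-0.208,0],0],[[-0.167,-0.208,0],0],[[-0.167,-0.208,0],0]]'
python3 - <<'E'
from h import *
W=cams.camera('wrist');p,R=tool();print(p)
cv2.imwrite('pics/w11.png',W['pixels'])
r=blob(mask(W['pixels'],'r'),(256,90),80);x,y,w,h=r[1][:4];print(r[1],ray(W,(x+w/2-.5,y+h/2-.5),.018))
X=np.array(W['R'])@[.593,-.1755,.098]+W['t'];c=X[:2]/X[2]*W['fx']+[W['cx'],W['cy']];print(c,lidcircle(W,c,33,.098))
m=mask(W['pixels'],'r'); ys=np.flatnonzero(m[200:340,240:270].any(1))+200; print('far rim v',ys.max(), ray(W,(256,ys.max()),p[2]+.0455)-p, delta([.5925,-.1755,.111]))
E
```

```text
time: 33.45
tcp_pos: [0.6725, -0.173, 0.1923]
ee_rot: [-0.003, 1.0, 0.001, -0.0]
ft_force: [-0.9, 0.1, -2.4]
opening: 0.49
finger_force: 30.0
[ 0.67252818 -0.17298962  0.19239832]
[ 213   54   83   88 5655] [ 0.59324826 -0.17547603  0.018     ]
[253.51050743  98.58050837] (((254.1071319580078, 99.43875122070312), (66.21015930175781, 68.6781234741211), 172.30345153808594), 99, array([ 0.59370126, -0.17498397,  0.098     ]))
far rim v 278 [5.05105542e-03 7.61434652e-05 4.55000000e-02] [ 0.08   -0.002   0.0814]
```

View pics/w11.png

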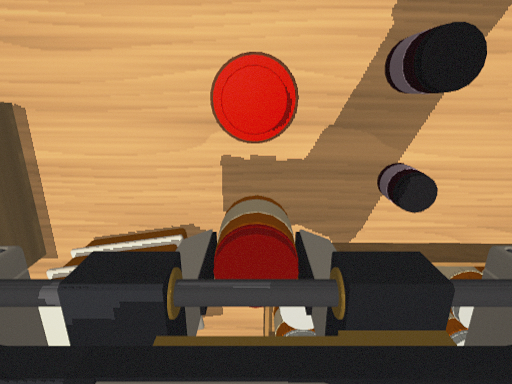

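The held small red lid is at (256,265), with the large red lid on its plinth at (254,99). The held offset matches the yellow case, so I'll aim the TCP at x = 0.5915.

```bash

python3 -m handwheel '[[[0.015,-0.001,0],0],[[0.035,-0.002,0],0],[[0.055,-0.002,0],0],[[0.073,-0.002,0],0],[[0.081,-0.002,0.015],0],[[0.081,-0.002,0.035],0],[[0.081,-0.002,0.055],0],[[0.081,-0.002,0.067],0],[[0.081,-0.002,0.074],0],[[0.081,-0.002,0.075],0],[[0.081,-0.002,0.075],0],[[0.081,-0.002,0.075],0]]'
python3 - <<'E'
from h import *
print(tool()[0],delta([.5915,-.175,.1107]))
E
```

```text
time: 34.7
tcp_pos: [0.5926, -0.1774, 0.1182]
ee_rot: [-0.003, 1.0, -0.0, 0.001]
ft_force: [-0.5, 0.0, -1.9]
opening: 0.495
finger_force: 30.0
[ 0.59255412 -0.17740299  0.11816986] [0.0011 0.0024 0.0075]
```

```bash

python3 -m handwheel '[[[0.001,0.002,0.002],0],[[0.001,0.002,0.004],0],[[0.001,0.002,0.0055],0],[[0.001,0.002,0.006],0],[[0.001,0.002,0.0065],0],[[0.001,0.002,0.0065],0]]'

```

```text
time: 35.3
tcp_pos: [0.5909, -0.1753, 0.1108]
ee_rot: [-0.003, 1.0, 0.0, -0.0]
ft_force: [-0.2, -0.2, -2.3]
opening: 0.495
finger_force: 30.0
```

```bash

python3 -m handwheel '[[[0,0,0.0005],0],[[0,0,0.001],0],[[0,0,0.001],0]]'

```

```text
time: 35.6
tcp_pos: [0.5912, -0.1753, 0.1104]
ee_rot: [-0.003, 1.0, 0.0, 0.0]
ft_force: [-1.4, 0.7, 4.9]
opening: 0.488
finger_force: 30.0
```

Contact at 4.9 N. I'll release, rise clear and check numerically, since the picture budget is spent.

```bash

python3 -m handwheel '[[[0,0,0],0],[[0,0,0],0],[[0,0,0],0],[[0,0,0],0],[[0,0,0],0],[[0,0,-0.01],0],[[0,0,-0.03],0],[[0,0,-0.06],0],[[0,0,-0.09],0],[[0,0,-0.11],0],[[-0.03,0,-0.12],0],[[-0.06,0,-0.12],0]]' 0
python3 -m handwheel '[[[-0.02,0,0],0],[[-0.025,0,0],0],[[-0.025,0,0],0],[[-0.025,0,0],0],[[-0.025,0,0],0]]' 0
python3 - <<'E'
from h import *
S=cams.camera('side');T=cams.camera('top');W=cams.camera('wrist')
def proj(c,q):
    X=np.array(c['R'])@q+c['t'];return (X[:2]/X[2]*c['fx']+[c['cx'],c['cy']]).round(1)
P=[.593,-.1755]
for n,q in(('plinth',[*P,.018]),('large lid',[*P,.091]),('small lid',[*P,.150])): print(n,'side',proj(S,q),'wrist',proj(W,q))
n,l,s,c=cv2.connectedComponentsWithStats(mask(S['pixels'],'r'))
for i in range(1,n):
    if s[i,4]>20: print('side red',s[i],c[i].round(1),s[i,0]+s[i,2]/2)
print(lidcircle(W,proj(W,[*P,.156]),22*.304/.25*1.0,.156))
r=blob(mask(W['pixels'],'r'),(256,90),80);x,y,w,h=r[1][:4];print(ray(W,(x+w/2-.5,y+h/2-.5),.018))
for c,a in((S,[(241,162),(195,160),(295,145)]),(T,[(267,184),(264,142),(317,223)])):
    for p in a: r=blob(mask(c['pixels'],'k'),p,15); print('jam',r and r[0].round(1))
E
```

```text
time: 36.8
tcp_pos: [0.6524, -0.1754, 0.2335]
ee_rot: [-0.002, 1.0, -0.0, 0.002]
ft_force: [-0.2, -0.6, 0.8]
opening: 0.998
finger_force: 0.0
time: 37.3
tcp_pos: [0.675, -0.1751, 0.2303]
ee_rot: [-0.002, 1.0, 0.0, -0.0]
ft_force: [-0.6, -0.5, 1.1]
opening: 1.002
finger_force: 0.0
plinth side [248.4 131.3] wrist [255.8  94.3]
large lid side [248.  112.4] wrist [255.7  94.7]
small lid side [247.7  95.5] wrist [255.7  95.2]
side red [240  90  15  13 147] [247.4  96. ] 247.5
side red [239 110  18  11  84] [248.6 116.2] 248.0
side red [233 126  30  17 219] [247.8 135.8] 248.0
(((256.1580810546875, 95.7216796875), (55.59821319580078, 58.26011276245117), 170.7612762451172), 89, array([ 0.59337448, -0.17514205,  0.156     ]))
[ 0.59328884 -0.17522702  0.018     ]
jam [240.3 165.5]
jam [194.2 159.4]
jam [294.5 144.1]
jam [271.5 186.9]
jam None
jam None
```

The red stack is concentric within about 1 mm and the jam jars haven't moved. The gripper is clear, so I'm handing in.

```bash
python3 -c "
from plant import arm
print(arm.job_done())"
```

```text
the job is handed in; nothing more can be done
None
```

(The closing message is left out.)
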